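Issue a pillow block from a parts case with a flush sliding cover

TASK

Slide the flush red cover of the tilted parts case fully open (it has no handle: press a fingertip on it and drag it along), take the white pillow block out and set it down upright on its base in the empty compartment of the blue kit tray, without dropping it. Then slide the cover fully shut again, leaving the other parts and tools where they are.

Things in the scene. Friction and masses are not known exactly. Their poses are not given: they have to be found in the camera images.
- cover (a joint): Travel of the case's red cover in m: 0 = fully shut over the opening, 0.150 = fully open against its end stop. It stays where it is left; dragging it takes about 2 N along its track. At the start it is 0 to 8 mm short of shut. Shut, its middle (cover_top) lies 3.5 mm to the -y side of opening.
- cover_top (a point): Middle of the top of the red cover, moving with it: flat plate 125 x 150 x 6 mm, thin black finger grooves (look only), no handle, level with the rails and end stops round it, so no edge can be caught. Axes as opening. It floats on a foam seal: pressed square to the face it gives 3 mm, solid at about 9 N. A press of 10 to 20 N square to the face gives friction enough to drag it.
- opening (a point): Middle of the compartment's mouth in the sloping face of the grey parts case (face 160 x 336 mm, 30 degrees, middle 106 mm above bench, low edge to the robot). z = out of the face, x = up the slope, y = the way the cover opens (left seen from the robot). Mouth 110 (x) x 134 mm (y); walls square to the face; floor parallel to it, 66 mm below. With the cover fully open the whole mouth is free.
- block_mid (a point): Middle, half-way up, of the white pillow block, 0.15 to 0.31 kg: base 36 (x) x 96 (y) x 15 mm, round-topped hump 36 (x) x 48 (y), 50 mm high in all, dark bore along x; z = up from its base. Grip it across x on the hump's flat sides. It starts standing square on the sloping floor, its y along the case's, 41 mm below the face, 37 mm from the upper and lower walls, between 8 mm ribs.
- tray_empty (a point): Middle of the floor of the empty compartment of the blue kit tray (270 x 130 mm, walls 30 mm high, 4 mm thick, fixed to the bench). The compartment is 122 (x) x 129 mm (y) inside, floor 4 mm above the bench; z = up, and -y points to the other compartment, which holds a spool.
- spool_tray_mid (a point): Middle of a white plastic spool (56 mm across, 75 mm high) standing in the tray's other compartment; to be left alone.
- spool_bench_mid (a point): Middle of a like spool standing on the bench at the back; to be left alone.
- black_block_mid (a point): Middle of a black pillow block of the same size standing on the bench at the back; to be left alone.
- spring_mid (a point): Middle of a steel compression spring standing on the bench at the back, 46 mm across, 90 mm high; to be left alone.
- marker_mid (a point): Middle of a marker pen, 132 mm long, 15 mm thick, lying between tray and case; to be left alone.
- driver_grip (a point): Handle of a screwdriver 190 mm long lying on the bench near the robot; to be left alone.
- tape: A roll of tape lying flat on the bench near the robot, 90 mm across, 25 mm high, origin in the middle of its underside; to be left alone.

How it is judged:
On the way, in this order (a step that is already met when the one before it is completed fails the run):
1. the cover is fully open (within 12 mm of its stop) (value of joint cover above 0.138 m), for 0.1 s.
2. the block is held in the fingers, lifted clear of the case (z of block_mid in the frame of opening above 0.03 m and contact force between the fingers and block above 0.5 N), for 0.1 s.
3. the block is lowered into the empty compartment by the fingers, not dropped (still in the fingers, its base less than 12 mm above the floor) (x of block_mid in the frame of tray_empty between -0.045 and 0.045 m and y of block_mid in the frame of tray_empty between -0.045 and 0.045 m and z of block_mid in the frame of tray_empty below 0.037 m and contact force between the fingers and block above 0.3 N), for 0.05 s.
At the end, for the whole second after the job is handed in: The cover is shut to within 6 mm, and the white block stands upright on its base (within 6 degrees) at rest on the floor of the tray's empty compartment, its middle within 45 mm of the compartment's middle along each side (value of joint cover below 0.006 m and x of block_mid in the frame of tray_empty between -0.045 and 0.045 m and y of block_mid in the frame of tray_empty between -0.045 and 0.045 m and z of block_mid in the frame of tray_empty between 0.02 and 0.03 m and angle between block_mid's own z axis and vertical below 0.1 rad and linear speed of block below 0.02 m/s); the robot touches nothing.
It fails at once if one of the other parts or tools (spools, black block, spring, marker, screwdriver, tape) is moved by more than 30 mm (distance of any of spool_tray_mid, spool_bench_mid, black_block_mid, spring_mid, marker_mid, driver_grip, tape from where it was at the start of the episode above 0.03 m).
It also fails if it takes over 64 s, if anything falls off the work surface, if the arm or the gripper's body presses on something with over 40 N, if the wrist force passes 120 N, or if a joint passes its speed limit or range.

ROBOT

A 6-joint arm with a two-finger parallel gripper is mounted at the origin on the work surface. World frame = base frame: x ahead of the robot, y to its left, z up, the work surface at z = 0. Lengths are in m, angles in rad, forces in N, time in s.
With the tool pointing down it reaches from about 0.4 to 0.825 m from the base axis. Payload 7 kg.
Tool frame: the origin (TCP) lies midway between the tips of the shut fingers; the grasp point (between the pads) lies 19 mm behind it; z points along the fingers, y is the line along which they close (so a half turn about z gives the same grasp; the last joint's range is limited). The gripper opens to 88 mm and grips with 3 to 60 N. Pads are 19 mm wide; open, the fingers measure 130 mm over their backs; the gripper's body (78 mm by 193 mm) begins 47 mm behind the grasp point.
Start: joints at [1.395, 0.359, 0.012, 0, -1.224, -0.288], TCP at [0.302, 0.604, 0.227] pointing down, gripper open.
Joint ranges: [-3.07, 3.07], [-1.43, 2.12], [-1.02, 1.25], [-3.03, 1.67], [-3.05, -0], [-3.03, 3.03]. Speed limits (rad/s): [2.39, 2.39, 3.01, 3.14, 3.14, 3.14].

INTERFACE

Orientations are given as [roll, pitch, yaw] about the fixed x, y, z axes, in that order (R = Rz(yaw) Ry(pitch) Rx(roll)).
In Python, from station import arm gives the robot as it stands. The module is installed in compiled form; this text tells all that it offers.
- The arm moves only by the tool carry_out, never from a script. Its argument "commands" is a list of rows, each a list of 4 numbers: the shift along the world's x, y, z in units of 50 mm (1.0 is 50 mm), then the turn about the world's z in units of 6 degrees (1.0 is 6 degrees). A call has exactly 10 rows; each row is the pose to reach, as a shift and turn from the pose commanded when the call began; what a row does not reach only later rows make up. A row lasts 1/8 s, in which the tool goes at most 62.5 mm and 10.7 degrees, less where a joint would pass 70% of its speed; a pose out of reach is approached as far as the arm can. A call with a gripper value outside its range is refused whole. "claw" is the closure, from 0 (fully open) to 1 (shut), set as the call begins (left out, the last holds). The fingers move at their own pace and stop on an object; "force" is the grip in N (left out, the last holds). Time passes only in rows, so rows that repeat a pose let the fingers close, or fill a call up. It gives the time, the measured TCP pose, the force, the opening and the grip force at its end, in the units of the state.
- arm.get_state(): the state, without advancing time (a new reading comes with each control period).
- arm.grab_frame(name): name is "scene" or "top" or "wrist"; returns a dict with "pixels" (420x560x3 uint8, red, green, blue), "fx", "fy", "cx", "cy" (pixels), "eye" and "orientation" of the camera in the world. Camera axes: x right, y down, z forward; pixel columns grow to the right and rows downward; lengths in m; the calibration is good to about 2 mm. The wrist camera is an equidistant fisheye: a pixel r from the principal point sees the ray r / f radians off the axis. A picture is of the moment at which its call begins. There is no depth.
- arm.job_done(): hands the job in; it is judged then, once.
Trained networks look in a picture, given as the dict that the camera call returned (one of the last four; its "shot" number tells which), for a name from the list of things; names that differ only in an ending like _2 or _b are one class to them, and where a whole thing is asked for, a point or a joint stands for the part that bears it (a point fixed in the world has none). Each returns a list of dicts, best first, with "conf" (0 to 1); they miss things now and then, are a little off and sometimes report something else, mostly with a low value. They report only what shows in the picture. A call takes as long as a camera call.
- arm.regions_of(picture, query): "pixels" (420x560 bool, what is visible of it) and "uv" ([column, row] in pixels, amid what is visible of it).
- arm.mark_of(picture, query): "uv" ([column, row] in pixels: a listed point, or the origin of a listed thing).
The state is a dict: "t": time; "q": joint angles; "qd": joint speeds; "joint_efforts": joint torques, N m; "eef_pos": TCP position; "ee_rot": TCP orientation; "force": force on the tool from outside, world axes, zero at the start; "moment": the same for the moment, N m; "width": finger opening in m; "gripper_force": force on a finger pad.
Only numpy, scipy, OpenCV 4.12 (cv2) and the standard library are available. Lean on these libraries where they do the work, as an engineer would, in place of code of your own. Each camera call takes 0.05 s, during which the arm holds its last target. There are 200 camera calls.

## Working session

There is one attempt and no reset: what is moved stays moved. The work goes in short steps, Python scripts to look and compute and a tool call to move; the robot and the scene stay as the last step left them, time stands still between calls to the robot, and variables do not carry over. Pictures are saved under pics/ and viewed, at most 10 in all, crops included, and the job is handed in when it is done.

Besides the shell and the picture viewer there is one more tool, called after "Emit:" as a command line: name --pt "numbers of a row" for each row, then --argument value for the rest. carry_out: Moves the arm, as the interface text tells. Its arguments: {"type":"object","properties":{"commands":{"type":"array","items":{"type":"array","items":{"type":"number"}}},"claw":{"type":"number"},"force":{"type":"number"}},"required":["commands"]}

```bash
mkdir -p pics
cat > h.py <<'E'
import numpy as np, cv2
from station import arm
from scipy.spatial.transform import Rotation as R
def Rm(o):
    o=np.array(o,float)
    return o if o.shape==(3,3) else (R.from_quat(o).as_matrix() if o.size==4 else R.from_euler('xyz',o).as_matrix())
def ray(p,uv,fish=False):
    a=(uv[0]-p['cx'])/p['fx'];b=(uv[1]-p['cy'])/p['fy']
    if fish:
        r=np.hypot(a,b);s=np.sin(r)/max(r,1e-9);d=np.array([a*s,b*s,np.cos(r)])
    else: d=np.array([a,b,1.])
    d=Rm(p['orientation'])@d
    return np.array(p['eye'],float),d/np.linalg.norm(d)
def tri(rs):
    A=np.zeros((3,3));b=np.zeros(3)
    for e,d in rs:
        P=np.eye(3)-np.outer(d,d);A+=P;b+=P@e
    x=np.linalg.solve(A,b)
    return x,[np.linalg.norm((np.eye(3)-np.outer(d,d))@(x-e)) for e,d in rs]
def proj(p,X):
    c=Rm(p['orientation']).T@(np.array(X)-p['eye']);return np.array([p['fx']*c[0]/c[2]+p['cx'],p['fy']*c[1]/c[2]+p['cy']])
def save(p,n): cv2.imwrite('pics/'+n+'.png',p['pixels'][:,:,::-1])
def onz(r,z): return r[0]+r[1]*(z-r[0][2])/r[1][2]
E
python3 - <<'E'
from h import *
np.set_printoptions(precision=4,suppress=True)
s=arm.grab_frame('scene');t=arm.grab_frame('top')
save(s,'s0');save(t,'t0')
print(s['eye'],s['orientation'],t['eye'],t['orientation'],s['fx'],t['fx'])
for n in ['cover_top','opening','tray_empty','block_mid','spool_tray_mid','spool_bench_mid','black_block_mid','spring_mid','marker_mid','driver_grip','tape']:
    rs=[];o=[]
    for p in (s,t):
        m=arm.mark_of(p,n)
        if m: rs.append(ray(p,m[0]['uv']));o+=[np.round(m[0]['uv'],1),round(m[0]['conf'],2)]
        else:o.append(None)
    print(n,*o,*(tri(rs) if len(rs)==2 else []))
st=arm.get_state();print(st)
E
```

```text
[1.2646 0.1161 0.6336] [-2.2034  0.024   1.7238] [ 0.3725 -0.0148  1.0385] [-2.9317 -0.0051 -1.4463] 462.88400577970253 417.7778097410177
cover_top [368.7 202.2] 0.92 [207.6 227.9] 0.56 [0.5088 0.1657 0.108 ] [np.float64(0.004406214465124035), np.float64(0.004406214465124123)]
opening [369.2 203.9] 0.84 [210.7 227.9] 0.72 [0.51   0.1634 0.1041] [np.float64(0.0006882821408136034), np.float64(0.0006882821408135567)]
tray_empty [198.8 226.7] 0.87 [364.  261.4] 0.6 [ 0.4898 -0.2056 -0.0042] [np.float64(0.0014695324907888128), np.float64(0.0014695324907888336)]
block_mid [287.6 235.2] 0.66 None
spool_tray_mid [136.8 210.3] 0.7 [416.8 258.1] 0.65 [ 0.5097 -0.3269  0.0442] [np.float64(0.004601772362991722), np.float64(0.0046017723629917335)]
spool_bench_mid [166.7 315.8] 0.89 None
black_block_mid [250.9 332. ] 0.94 [302.6 131.9] 0.76 [ 0.7949 -0.0175  0.0372] [np.float64(0.0015237198109058095), np.float64(0.0015237198109057603)]
spring_mid [338.5 332.1] 0.77 None
marker_mid [284.8 235.4] 0.82 [282.5 248.6] 0.72 [ 0.4969 -0.005  -0.0033] [np.float64(0.003264957299247983), np.float64(0.003264957299247993)]
driver_grip [374.9 204.7] 0.52 [199.8 286.6] 0.86 [0.3784 0.1844 0.0105] [np.float64(0.0006162525740299202), np.float64(0.0006162525740298883)]
tape [214.9 182.7] 0.92 [362.9 326.2] 0.85 [ 0.3344 -0.2109  0.0132] [np.float64(0.003330844129873009), np.float64(0.0033308441298730575)]
{'t': 1.2, 'q': array([ 1.3951,  0.3586,  0.0119,  0.    , -1.2241, -0.2881]), 'qd': array([ 0.0006,  0.0007,  0.0018, -0.0011,  0.001 , -0.0018]), 'joint_efforts': array([  0.0006, -58.2406,  29.3293,   7.0028,   0.0123,  -0.    ]), 'eef_pos': array([0.302 , 0.6037, 0.2266]), 'ee_rot': array([-3.1416, -0.    , -0.4638]), 'force': array([-0.2027,  0.3135, -0.4638]), 'moment': array([0.031 , 0.0584, 0.0131]), 'gripper_force': 0.0, 'width': 0.08767393406787709}
```

View pics/s0.png

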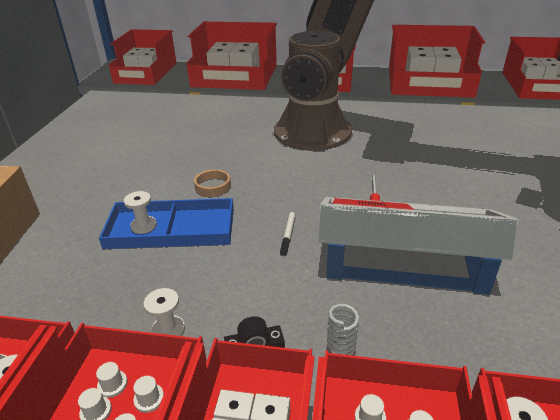

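View pics/t0.png

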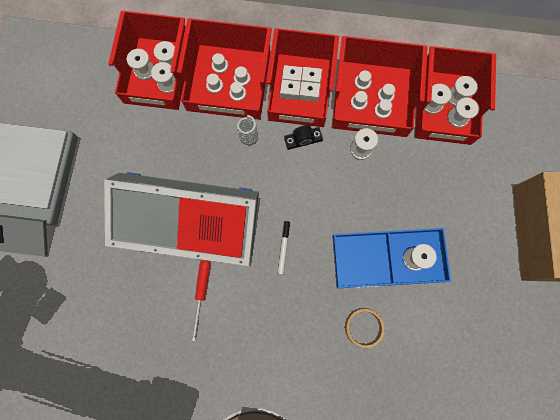

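The scene shows the blue tray (empty compartment at about (200,222) in scene, (364,260) in top). The case's red cover is at (213,225) in top, shut to the right, and the free deck is to its left. I'll fit the case and tray poses from outlines.

```bash
cat > fit.py <<'E'
from h import *
from scipy.optimize import least_squares
np.set_printoptions(precision=4,suppress=True)
def poly(m,eps=0.02):
    c=max(cv2.findContours(m.astype(np.uint8),cv2.RETR_EXTERNAL,cv2.CHAIN_APPROX_NONE)[0],key=cv2.contourArea)
    return cv2.approxPolyDP(c,eps*cv2.arcLength(c,True),True)[:,0],cv2.minAreaRect(c),c
if __name__=='__main__':
    t=arm.grab_frame('top');s=arm.grab_frame('scene')
    for n in ['cover_top','tray_empty','opening']:
        for nm,p in (('top',t),('scene',s)):
            r=arm.regions_of(p,n)
            for k in r[:1]: print(n,nm,round(k['conf'],2),k['uv'],k['pixels'].sum(),poly(k['pixels'])[0].tolist())
    im=t['pixels'].astype(int)
    g=cv2.resize(t['pixels'][165:285,90:270],None,fx=4,fy=4,interpolation=cv2.INTER_CUBIC);cv2.imwrite('pics/crop.png',g[:,:,::-1])
    b=(im[:,:,2]>im[:,:,0]+60)&(im[:,:,2]>90);b[:215]=0;b[:,:320]=0
    print('blue',poly(b)[0].tolist(),poly(b)[1])
    print(arm.get_state()['t'])
    np.savez('cam.npz',e=t['eye'],o=t['orientation'],k=[t['fx'],t['fy'],t['cx'],t['cy']])
E
python3 fit.py
```

```text
cover_top top 0.81 [208.2, 225.4] 3423 [[179, 198], [178, 248], [240, 256], [243, 206]]
cover_top scene 0.94 [373.1, 202.1] 436 [[333, 201], [411, 209], [404, 203]]
tray_empty top 0.61 [384.9, 257.8] 5454 [[443, 229], [335, 234], [337, 285], [450, 281]]
tray_empty scene 0.74 [416.9, 230.0] 9250 [[318, 206], [320, 241], [496, 258], [515, 247], [515, 220], [490, 209]]
opening top 0.6 [177.9, 214.7] 11239 [[105, 180], [107, 245], [248, 263], [256, 191]]
opening scene 0.6 [416.4, 229.5] 9235 [[320, 205], [319, 242], [512, 257], [518, 220], [500, 211]]
blue [[443, 228], [334, 234], [338, 287], [450, 281]] ((391.8888854980469, 257.57373046875), (54.54391098022461, 114.02193450927734), 86.69812774658203)
1.6
```

View pics/crop.png

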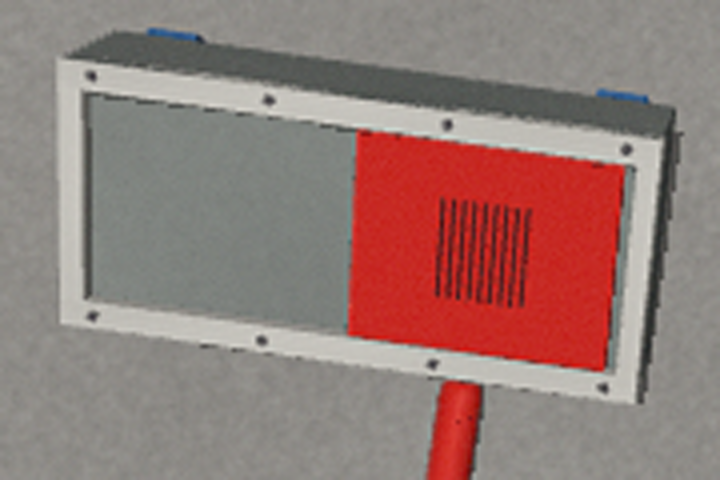

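The crop shows the face outline corners at crop (57,57), (665,138), (643,404), (60,323). The red cover corners are at (357,130), (625,166), (607,371), (348,335), with a slim gap to the right-hand stop.

```bash
cat > pose.py <<'E'
from fit import *
d=np.load('cam.npz');p=dict(eye=d['e'],orientation=d['o'],fx=d['k'][0],fy=d['k'][1],cx=d['k'][2],cy=d['k'][3])
cr=lambda a:np.array(a)/4+[90,165]-0.4
F=cr([(57,57),(665,138),(643,404),(60,323)]);C=cr([(357,130),(625,166),(607,371),(348,335)])
def fr(yaw): return R.from_euler('z',yaw).as_matrix()@R.from_euler('y',-np.pi/6).as_matrix()
sg=np.array([(1,1),(1,-1),(-1,-1),(-1,1)])
def pts(x,y,z,yaw,hx,hy): return np.array([[x,y,z]]).T+fr(yaw)@np.vstack([sg[:,0]*hx,sg[:,1]*hy,np.zeros(4)])
P=lambda X:np.array([proj(p,c) for c in X.T])
f=least_squares(lambda v:(P(pts(v[0],v[1],.106,v[2],.08,.168))-F).ravel(),[.51,.24,0]);print('face',f.x,'res',f.fun)
f2=least_squares(lambda v:(P(pts(v[0],v[1],v[3],v[2],.08,.168))-F).ravel(),[.51,.24,0,.1]);print('freez',f2.x)
x,y,yaw=f.x;M=fr(yaw)
c=least_squares(lambda v:(P((np.array([x,y,.106])+M@[v[0],v[1],0])[:,None]+M@np.vstack([sg[:,0]*.0625,sg[:,1]*.075,np.zeros(4)]))-C).ravel(),[0,-.07])
print('cover in face',c.x,c.fun); cw=np.array([x,y,.106])+M@[*c.x,0];print('cover world',cw,'n',M[:,2],'ydir',M[:,1],'xdir',M[:,0])
B=np.array([[443,228],[334,234],[338,287],[450,281]])+[[0.5,0],[0,0],[0,.5],[.5,.5]]
ts=np.array([(1,-1),(1,1),(-1,1),(-1,-1)])
def tp(v):
    a=R.from_euler('z',v[2]).as_matrix();return np.array([[v[0],v[1],.03]]).T+a@np.vstack([ts[:,0]*.065,ts[:,1]*.135,np.zeros(4)])
g=least_squares(lambda v:(P(tp(v))-B).ravel(),[.49,-.26,0]);print('tray',g.x,g.fun)
E
python3 pose.py
```

```text
face [ 0.5115  0.2381 -0.0088] res [ 1.1517  0.5027 -0.699   0.0424 -1.8732 -0.6525  1.4118  0.2983]
freez [ 0.5093  0.2342 -0.0098  0.1205]
cover in face [-0.0008 -0.074 ] [ 0.14   -0.0347  0.0011 -0.193  -0.3647 -0.0518  0.2211  0.2795]
cover world [0.5101 0.1641 0.1056] n [-0.5     0.0044  0.866 ] ydir [0.0088 1.     0.    ] xdir [ 0.866  -0.0077  0.5   ]
tray [ 0.5042 -0.2661  0.1777] [ 0.0116 -0.0512 -0.2671 -0.3359  0.0084  0.2293  0.2421  0.1236]
```

Emit:
carry_out --pt "0.6 -1.2 0 1" --pt "1.2 -2.4 0 2" --pt "1.8 -3.6 0 3" --pt "2.4 -4.8 0 4" --pt "3.0 -6 0 4.34" --pt "3.6 -7.2 0 4.34" --pt "4.16 -8.4 -0.5 4.34" --pt "4.16 -8.8 -1.2 4.34" --pt "4.16 -8.8 -1.75 4.34" --pt "4.16 -8.8 -1.75 4.34" --claw 1 --force 30

```text
t: 2.85
eef_pos: [0.5088, 0.162, 0.1372]
ee_rot: [3.139, 0.004, -0.011]
force: [0.3, 0.5, 0.3]
width: 0.0009
gripper_force: 0.0
```

Emit:
carry_out --pt "0.07 0 -0.12 0" --pt "0.14 0 -0.24 0" --pt "0.19 0 -0.329 0" --pt "0.2 0 -0.346 0" --pt "0.21 0 -0.364 0" --pt "0.22 0 -0.381 0" --pt "0.23 0 -0.398 0" --pt "0.24 0 -0.416 0" --pt "0.25 0 -0.433 0" --pt "0.25 0 -0.433 0"

```text
t: 4.1
eef_pos: [0.5225, 0.1637, 0.1176]
ee_rot: [-3.142, -0.0, -0.009]
force: [-2.4, -0.1, 3.0]
width: 0.0008
gripper_force: 2.2
```

Emit:
carry_out --pt "0.005 0 -0.009 0" --pt "0.01 0 -0.017 0" --pt "0.015 0 -0.026 0" --pt "0.02 0 -0.035 0" --pt "0.025 0 -0.043 0" --pt "0.025 0 -0.043 0" --pt "0.025 0 -0.043 0" --pt "0.025 0 -0.043 0" --pt "0.025 0 -0.043 0" --pt "0.025 0 -0.043 0"

```text
t: 5.35
eef_pos: [0.5235, 0.1636, 0.1158]
ee_rot: [3.142, 0.0, -0.009]
force: [-4.6, -0.6, 9.1]
width: 0.0004
gripper_force: 5.3
```

Emit:
carry_out --pt "0.005 0 -0.009 0" --pt "0.01 0 -0.017 0" --pt "0.01 0.1 -0.017 0" --pt "0.012 0.3 -0.017 0" --pt "0.015 0.5 -0.017 0" --pt "0.016 0.7 -0.017 0" --pt "0.018 0.9 -0.017 0" --pt "0.02 1.1 -0.017 0" --pt "0.021 1.25 -0.017 0" --pt "0.022 1.3 -0.017 0"

```text
t: 6.6
eef_pos: [0.5246, 0.2287, 0.1155]
ee_rot: [3.141, -0.0, -0.009]
force: [-7.1, -1.8, 14.8]
width: 0.0003
gripper_force: 7.9
```

Emit:
carry_out --pt "0 0.15 0 0" --pt "0.003 0.35 0 0" --pt "0.005 0.6 0 0" --pt "0.008 0.85 0 0" --pt "0.01 1.1 0 0" --pt "0.012 1.3 0 0" --pt "0.014 1.5 0 0" --pt "0.015 1.65 0 0" --pt "0.015 1.75 0 0" --pt "0.015 1.8 0 0"

```text
t: 7.85
eef_pos: [0.5243, 0.3155, 0.1147]
ee_rot: [3.136, 0.003, -0.01]
force: [-5.8, -10.5, 14.3]
width: 0.0007
gripper_force: 7.5
```

Run:
```python
from h import *
t=arm.grab_frame('top');save(t,'t1');print(arm.get_state()['force'])
g=cv2.resize(t['pixels'][150:290,90:270],None,fx=4,fy=4,interpolation=cv2.INTER_CUBIC);cv2.imwrite('pics/crop1.png',g[:,:,::-1])
```

```text
[-7.30302633 -9.57542427 13.86802744]
```

View pics/crop1.png

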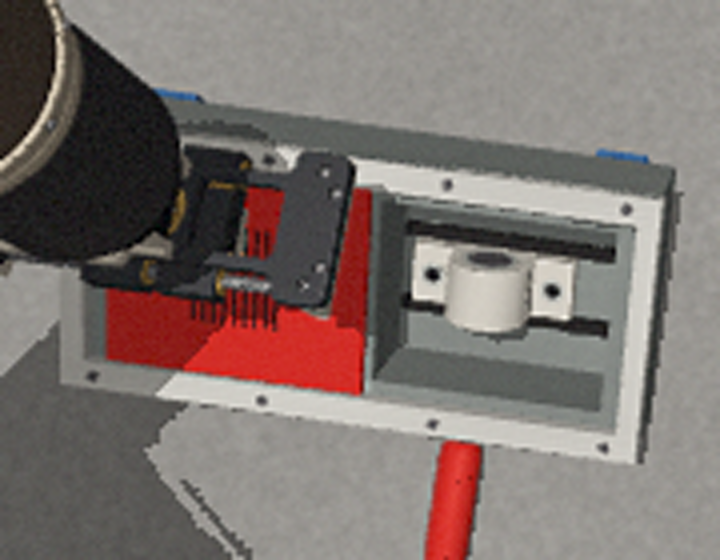

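The cover is fully open against its stop (side force −10 N). The white block is seen at crop (487,290), with its base plate spanning crop x 413–575 and ribs behind and in front. Now I'll measure the block.

Emit:
carry_out --pt "-0.1 -0.05 0.17 0" --pt "-0.2 -0.05 0.4 0" --pt "-0.3 -0.05 0.8 0" --pt "-0.3 -0.05 1.3 0" --pt "-0.3 -0.05 1.8 0" --pt "-0.3 -0.05 2.2 0" --pt "-0.3 -0.05 2.5 0" --pt "-0.3 -0.05 2.5 0" --pt "-0.3 -0.05 2.5 0" --pt "-0.3 -0.05 2.5 0" --claw 0.25

```text
t: 9.15
eef_pos: [0.5102, 0.3159, 0.2384]
ee_rot: [3.14, 0.001, -0.009]
force: [0.8, -0.1, -0.2]
width: 0.0654
gripper_force: 0.0
```

```bash
cat > blk.py <<'E'
from pose import *
t=arm.grab_frame('top');save(t,'t2')
print(arm.get_state()['width'],arm.get_state()['force'])
O=np.array([x,y,.106])
def hit(r,depth):
    q=M.T@(r[0]-O);d=M.T@r[1];k=(-depth-q[2])/d[2];return q+k*d
m=arm.mark_of(t,'block_mid')
for k in m[:2]: h_=hit(ray(t,k['uv']),.041);print('block',k['uv'],k['conf'],'face coords',h_,'world',O+M@h_)
m=arm.mark_of(t,'cover_top')
for k in m[:1]: print('cover',k['uv'],k['conf'],hit(ray(t,k['uv']),0))
im=t['pixels'].astype(int)
red=(im[:,:,0]>110)&(im[:,:,1]<70)&(im[:,:,2]<70);red[:185]=0;red[262:]=0;red[:,:100]=0;red[:,260:]=0
for row in (210,220,230,240):
    u=np.where(red[row])[0];print(row,u.min(),u.max(),hit(ray(t,(u.min()-.5,row)),0)[1],hit(ray(t,(u.max()+.5,row)),0)[1])
b=(im.min(2)>140);b[:205]=0;b[235:]=0;b[:,:190]=0;b[:,:][:,240:]=0
n,l,stt,c=cv2.connectedComponentsWithStats(b.astype(np.uint8))
for i in range(1,n):
    if stt[i,4]>100: print(stt[i],c[i])
# base end edges at base-top depth (51mm)
for row in (212,216,220,222):
    u=np.where(b[row])[0]
    if len(u): print('base row',row,u.min(),u.max(),hit(ray(t,(u.min()-.5,row)),.051),hit(ray(t,(u.max()+.5,row)),.051))
g=cv2.resize(t['pixels'][150:290,90:270],None,fx=4,fy=4,interpolation=cv2.INTER_CUBIC);cv2.imwrite('pics/crop2.png',g[:,:,::-1])
E
python3 blk.py
```

```text
face [ 0.5115  0.2381 -0.0088] res [ 1.1517  0.5027 -0.699   0.0424 -1.8732 -0.6525  1.4118  0.2983]
freez [ 0.5093  0.2342 -0.0098  0.1205]
cover in face [-0.0008 -0.074 ] [ 0.14   -0.0347  0.0011 -0.193  -0.3647 -0.0518  0.2211  0.2795]
cover world [0.5101 0.1641 0.1056] n [-0.5     0.0044  0.866 ] ydir [0.0088 1.     0.    ] xdir [ 0.866  -0.0077  0.5   ]
tray [ 0.5042 -0.2661  0.1777] [ 0.0116 -0.0512 -0.2671 -0.3359  0.0084  0.2293  0.2421  0.1236]
0.06596340483900637 [-0.0626  0.8409 -0.1243]
block [214.7, 220.9] 0.9 face coords [ 0.0014 -0.0742 -0.041 ] world [0.5325 0.1637 0.0712]
cover [145.1, 218.9] 0.71 [-0.0006  0.0765  0.    ]
210 157 181 0.05080545304673095 -0.005915188409314737
220 116 180 0.14498265654523124 -0.004650039079614032
230 116 180 0.14515660016290532 -0.005660809018024793
240 116 180 0.14533334542901966 -0.006687687177969526
[193 210  41  23 567] [211.9859 221.4674]
base row 212 194 216 [ 0.0129 -0.0204 -0.051 ] [ 0.0205 -0.075  -0.051 ]
base row 216 193 233 [ 0.0025 -0.0185 -0.051 ] [ 0.0161 -0.116  -0.051 ]
base row 220 193 232 [-0.0076 -0.019  -0.051 ] [ 0.0058 -0.1145 -0.051 ]
base row 222 193 232 [-0.0126 -0.0193 -0.051 ] [ 0.0008 -0.1149 -0.051 ]
```

View pics/crop2.png

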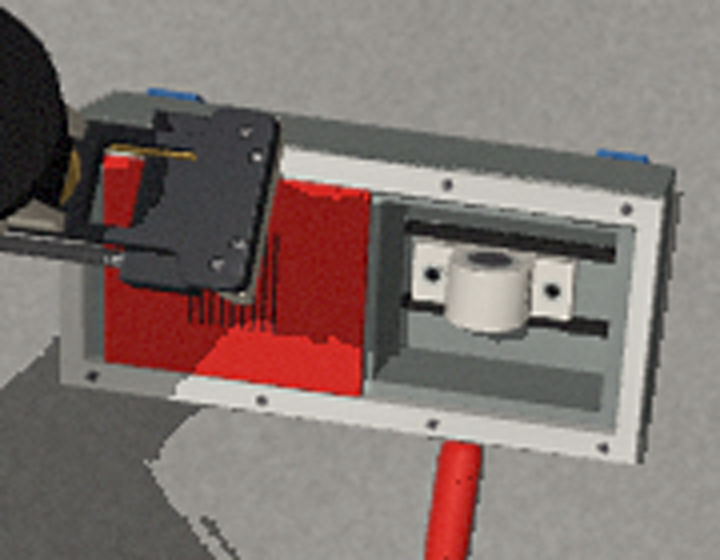

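The frame shows the cover open and untouched, and the block's base at crop x 413–575, y≈272 (96 mm wide at the expected depth, so its middle is at y=0.171). Next I move above it and go part-way in.

Emit:
carry_out --pt "0.05 -0.6 0 0" --pt "0.1 -1.4 0 0" --pt "0.17 -2.2 -0.2 0" --pt "0.228 -2.75 -0.5 0" --pt "0.228 -2.904 -1 0" --pt "0.228 -2.904 -1.6 0" --pt "0.228 -2.904 -2.2 0" --pt "0.228 -2.904 -2.6 0" --pt "0.228 -2.904 -2.8 0" --pt "0.228 -2.904 -2.8 0" --claw 0.34 --force 25

```text
t: 10.55
eef_pos: [0.5218, 0.1708, 0.099]
ee_rot: [3.141, 0.001, -0.009]
force: [0.2, -0.2, 0.8]
width: 0.0575
gripper_force: 0.0
```

Run:
```python
from h import *
w=arm.grab_frame('wrist');save(w,'w1');t=arm.grab_frame('top');
print(arm.get_state()['eef_pos'],w['eye'],w['orientation'],w['fx'])
g=np.hstack([w['pixels'],cv2.resize(t['pixels'][150:290,90:270],(240,187))[:187].repeat(1,0)]) if 0 else w['pixels']
cv2.imwrite('pics/w1.png',g[:,:,::-1])
```

```text
[0.52244439 0.17126317 0.10012921] [0.59081688 0.17010744 0.25552512] [ 2.88152981e+00 -1.63686552e-03 -1.57967341e+00] 325.19226210127806
```

View pics/w1.png

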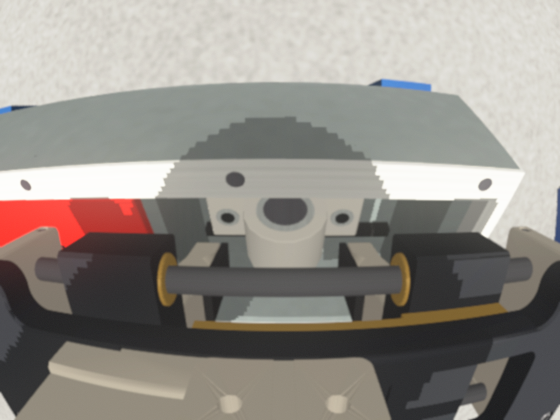

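The wrist view shows the hump (245–325, middle 285) centred between the fingers (inner faces about 225 and 345). I'll go down with care.

Emit:
carry_out --pt "0 0 -0.12 0" --pt "0 0 -0.25 0" --pt "0 0 -0.35 0" --pt "0 0 -0.42 0" --pt "0 0 -0.45 0" --pt "0 0 -0.47 0" --pt "0 0 -0.485 0" --pt "0 0 -0.5 0" --pt "0 0 -0.5 0" --pt "0 0 -0.5 0"

```text
t: 11.9
eef_pos: [0.522, 0.171, 0.0745]
ee_rot: [-3.142, -0.0, -0.009]
force: [-0.2, -0.4, 0.2]
width: 0.0578
gripper_force: 0.0
```

Emit:
carry_out --pt "0 0 -0.01 0" --pt "0 0 -0.02 0" --pt "0 0 -0.03 0" --pt "0 0 -0.04 0" --pt "0 0 -0.05 0" --pt "0 0 -0.06 0" --pt "0 0 -0.07 0" --pt "0 0 -0.08 0" --pt "0 0 -0.08 0" --pt "0 0 -0.08 0"

```text
t: 13.15
eef_pos: [0.522, 0.171, 0.0704]
ee_rot: [3.142, 0.0, -0.009]
force: [0.4, 0.1, -0.5]
width: 0.0577
gripper_force: 0.0
```

Emit:
carry_out --pt "0 0 -0.01 0" --pt "0 0 -0.02 0" --pt "0 0 -0.03 0" --pt "0 0 -0.04 0" --pt "0 0 -0.05 0" --pt "0 0 -0.05 0" --pt "0 0 -0.05 0" --pt "0 0 -0.05 0" --pt "0 0 -0.05 0" --pt "0 0 -0.05 0"

```text
t: 14.4
eef_pos: [0.5221, 0.1711, 0.068]
ee_rot: [-3.141, -0.0, -0.009]
force: [-0.6, 0.3, 2.8]
width: 0.0578
gripper_force: 0.0
```

Emit:
carry_out --pt "0 0 0.01 0" --pt "0 0 0.01 0" --pt "0 0 0.01 0" --pt "0 0 0.01 0" --pt "0 0 0.01 0" --pt "0 0 0.01 0" --pt "0 0 0.01 0" --pt "0 0 0.01 0" --pt "0 0 0.01 0" --pt "0 0 0.01 0" --claw 1 --force 30

```text
t: 15.65
eef_pos: [0.5217, 0.1709, 0.0683]
ee_rot: [3.141, 0.0, -0.009]
force: [-3.6, 0.0, 3.0]
width: 0.0474
gripper_force: 30.0
```

Emit:
carry_out --pt "-0.03 0 0.05 0" --pt "-0.06 0 0.1 0" --pt "-0.12 0 0.21 0" --pt "-0.2 0 0.35 0" --pt "-0.3 0 0.52 0" --pt "-0.4 0 0.69 0" --pt "-0.5 0 0.87 0" --pt "-0.6 0 1.04 0" --pt "-0.7 0 1.21 0" --pt "-0.7 0 1.21 0"

```text
t: 16.9
eef_pos: [0.487, 0.1713, 0.1298]
ee_rot: [-3.141, -0.001, -0.009]
force: [0.4, -0.4, -2.7]
width: 0.0474
gripper_force: 30.0
```

Emit:
carry_out --pt "0 0 0.6 0" --pt "0 -0.2 1.3 0" --pt "0 -0.9 1.6 0" --pt "0 -1.9 1.6 0.3" --pt "0 -3 1.6 0.6" --pt "-0.02 -4.1 1.6 0.9" --pt "-0.04 -5.2 1.6 1.2" --pt "-0.06 -6.3 1.5 1.5" --pt "-0.08 -7.1 1.2 1.78" --pt "-0.08 -7.46 0.8 1.78"

```text
t: 18.15
eef_pos: [0.4827, -0.2042, 0.1683]
ee_rot: [3.141, -0.0, 0.175]
force: [0.3, -0.2, -2.9]
width: 0.0475
gripper_force: 30.0
```

Run:
```python
from h import *
s=arm.grab_frame('scene');t=arm.grab_frame('top');save(s,'s3');save(t,'t3')
st=arm.get_state();print(st['eef_pos'],st['ee_rot'],st['force'],st['width'],st['gripper_force'],st['t'])
a=cv2.resize(s['pixels'][110:270,90:250],(480,480),interpolation=cv2.INTER_CUBIC);b=cv2.resize(t['pixels'][190:350,310:410],(300,480),interpolation=cv2.INTER_CUBIC)
cv2.imwrite('pics/c3.png',np.hstack([a,b])[:,:,::-1])
rs=[]
for p in (s,t):
    m=arm.mark_of(p,'block_mid')
    if m: print(m[0]);rs.append(ray(p,m[0]['uv']))
if len(rs)==2: print(tri(rs))
```

```text
[ 0.48105482 -0.20345871  0.16617571] [-3.14008919  0.00468599  0.17401883] [-0.59258283  0.32527079 -2.64478207] 0.04730308931306617 29.98940035700798 18.25
{'uv': [192.4, 157.0], 'conf': 0.83}
{'uv': [362.7, 144.0], 'conf': 0.55}
(array([ 0.67722674, -0.12560601,  0.28666485]), [np.float64(0.006709407852737204), np.float64(0.0067094078527371055)])
```

View pics/c3.png

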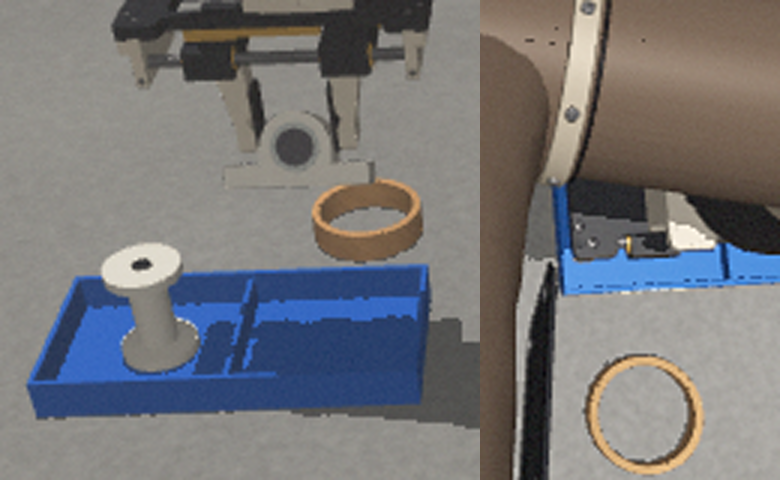

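The block is held securely at scene crop (297,150), still leaning about 30° as it stood in the case. I'll lower it until its rear base edge touches the floor, then right it by moving ahead.

Emit:
carry_out --pt "-0.1 -0.02 -0.4 0" --pt "-0.2 -0.04 -0.9 0" --pt "-0.22 -0.04 -1.5 0" --pt "-0.22 -0.04 -2 0" --pt "-0.22 -0.04 -2.35 0" --pt "-0.22 -0.04 -2.5 0" --pt "-0.22 -0.04 -2.58 0" --pt "-0.22 -0.04 -2.62 0" --pt "-0.22 -0.04 -2.64 0" --pt "-0.22 -0.04 -2.64 0"

```text
t: 19.6
eef_pos: [0.4722, -0.2041, 0.0372]
ee_rot: [3.141, -0.001, 0.177]
force: [-0.1, -0.3, -1.8]
width: 0.0471
gripper_force: 30.0
```

Emit:
carry_out --pt "0 0 -0.02 0" --pt "0 0 -0.04 0" --pt "0 0 -0.06 0" --pt "0 0 -0.08 0" --pt "0 0 -0.1 0" --pt "0 0 -0.11 0" --pt "0 0 -0.11 0" --pt "0 0 -0.11 0" --pt "0 0 -0.11 0" --pt "0 0 -0.11 0" --force 12

```text
t: 20.85
eef_pos: [0.4726, -0.2041, 0.032]
ee_rot: [3.141, -0.001, 0.177]
force: [-0.9, 0.7, 5.5]
width: 0.0477
gripper_force: 12.0
```

Emit:
carry_out --pt "0.05 0.009 -0.006 0" --pt "0.1 0.018 -0.016 0" --pt "0.15 0.026 -0.03 0" --pt "0.2 0.035 -0.05 0" --pt "0.25 0.044 -0.075 0" --pt "0.28 0.05 -0.095 0" --pt "0.31 0.054 -0.11 0" --pt "0.32 0.056 -0.115 0" --pt "0.32 0.056 -0.115 0" --pt "0.32 0.056 -0.115 0"

```text
t: 22.1
eef_pos: [0.4872, -0.2014, 0.0266]
ee_rot: [3.141, 0.001, 0.178]
force: [-6.2, 2.7, 14.0]
width: 0.0478
gripper_force: 12.0
```

Run:
```python
from h import *
s=arm.grab_frame('scene')
st=arm.get_state();print(st['eef_pos'],st['force'],st['moment'],st['width'],st['gripper_force'],st['t'])
a=cv2.resize(s['pixels'][140:260,90:250],(800,600),interpolation=cv2.INTER_CUBIC)
cv2.imwrite('pics/c4.png',a[:,:,::-1])
```

```text
[ 0.48715762 -0.20139492  0.02660275] [-4.55575998  1.09029948 13.59208746] [0.73404555 2.31083298 0.07185127] 0.04733253936136776 12.004951313138008 22.15
```

View pics/c4.png

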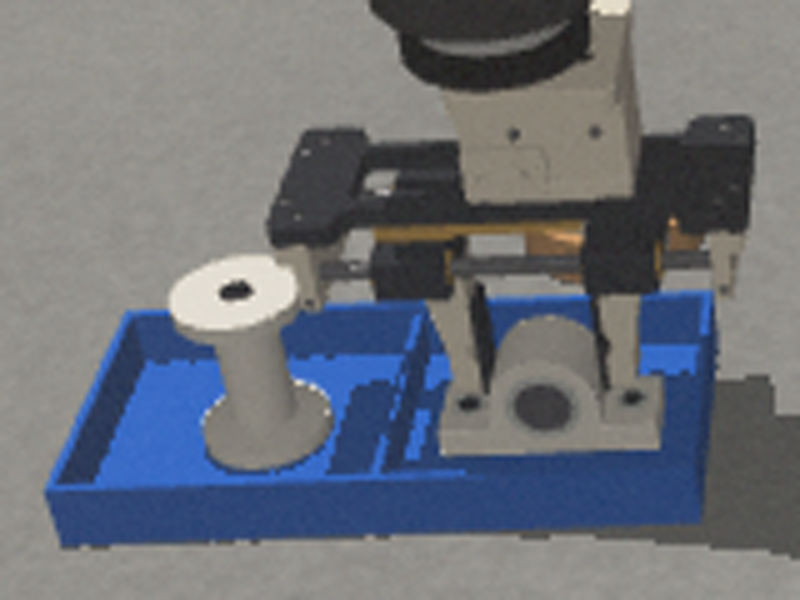

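The block now shows the tops of its base and hump at crop (545,400), so it has righted and is standing in the compartment. I'll release it, then rise.

Emit:
carry_out --pt "0 0 0.015 0" --pt "0 0 0.02 0" --pt "0 0 0.02 0" --pt "0 0 0.02 0" --pt "0 0 0.1 0" --pt "0 0 0.3 0" --pt "0 0 0.7 0" --pt "0 0 1.2 0" --pt "0 0 1.8 0" --pt "0 0 2.4 0" --claw 0.35

```text
t: 23.4
eef_pos: [0.4879, -0.2013, 0.1474]
ee_rot: [3.141, -0.001, 0.177]
force: [0.0, -0.9, 0.1]
width: 0.0566
gripper_force: 0.0
```

Run:
```python
from h import *
s=arm.grab_frame('scene')
st=arm.get_state();print(st['eef_pos'],st['force'],st['width'],st['t'])
a=cv2.resize(s['pixels'][140:260,90:250],(800,600),interpolation=cv2.INTER_CUBIC)
cv2.imwrite('pics/c5.png',a[:,:,::-1])
m=arm.mark_of(s,'block_mid')
for k in m[:2]: print(k,onz(ray(s,k['uv']),.029))
c=np.array([.4924,-.2006,.004]);print([proj(s,c+[0,0,z]) for z in (0,.025)])
```

```text
[ 0.49014864 -0.20180749  0.15163281] [2.46220849 0.5565718  4.16052537] 0.05678304323804872 23.45
{'uv': [200.3, 216.8], 'conf': 0.86} [ 0.49579808 -0.19445881  0.029     ]
[array([199.50141811, 224.6568611 ]), array([198.04796465, 215.66835949])]
```

View pics/c5.png

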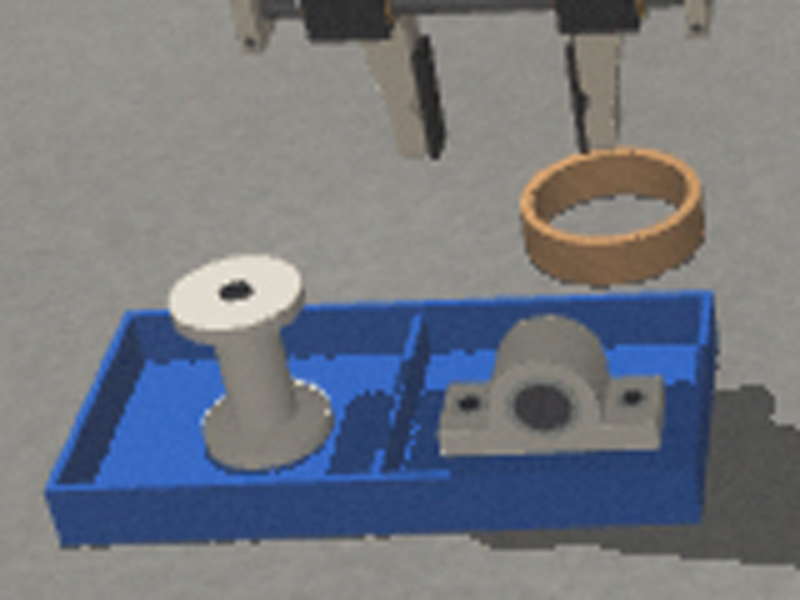

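The block stands upright by itself in the middle of the empty compartment, crop (550,400). Next is the cover.

Emit:
carry_out --pt "0 0.5 0.6 0" --pt "0 1.5 1.1 -0.3" --pt "0.1 2.6 1.2 -0.6" --pt "0.2 3.7 1.2 -0.9" --pt "0.3 4.8 1.2 -1.2" --pt "0.4 5.9 1.2 -1.5" --pt "0.5 7 1.2 -1.78" --pt "0.552 8.1 1.2 -1.78" --pt "0.552 9.2 1 -1.78" --pt "0.552 10 0.6 -1.78" --claw 1 --force 30

```text
t: 24.75
eef_pos: [0.5157, 0.3014, 0.1763]
ee_rot: [-3.14, -0.002, -0.008]
force: [0.9, -0.4, -0.3]
width: 0.0004
gripper_force: 0.0
```

Emit:
carry_out --pt "0 0.22 -0.4 0" --pt "0 0.22 -0.8 0" --pt "0 0.22 -0.88 0" --pt "0.06 0.22 -0.98 0" --pt "0.12 0.22 -1.088 0" --pt "0.15 0.22 -1.14 0" --pt "0.17 0.22 -1.175 0" --pt "0.18 0.22 -1.19 0" --pt "0.19 0.22 -1.21 0" --pt "0.19 0.22 -1.21 0"

```text
t: 26.0
eef_pos: [0.5251, 0.3097, 0.1159]
ee_rot: [-3.141, -0.0, -0.009]
force: [-3.6, -1.5, 6.6]
width: 0.0004
gripper_force: 3.8
```

Emit:
carry_out --pt "0.008 0 -0.014 0" --pt "0.016 0 -0.028 0" --pt "0.016 0 -0.028 0" --pt "0.015 -0.1 -0.028 0" --pt "0.013 -0.3 -0.028 0" --pt "0.012 -0.5 -0.028 0" --pt "0.01 -0.7 -0.028 0" --pt "0.008 -0.9 -0.028 0" --pt "0.007 -1.05 -0.028 0" --pt "0.007 -1.1 -0.028 0"

```text
t: 27.25
eef_pos: [0.5248, 0.2552, 0.1153]
ee_rot: [-3.14, -0.0, -0.009]
force: [-9.8, 2.7, 13.9]
width: 0.0006
gripper_force: 8.5
```

Firm grip and a 2.7 N drag. The rest is 95 mm plus some overtravel on the stop.

Emit:
carry_out --pt "-0.001 -0.15 0 0" --pt "-0.004 -0.4 0 0" --pt "-0.006 -0.65 0 0" --pt "-0.008 -0.9 0 0" --pt "-0.01 -1.15 0 0" --pt "-0.013 -1.4 0 0" --pt "-0.015 -1.65 0 0" --pt "-0.017 -1.85 0 0" --pt "-0.019 -2.0 0 0" --pt "-0.019 -2.1 0 0"

```text
t: 28.5
eef_pos: [0.5249, 0.1531, 0.1159]
ee_rot: [-3.136, -0.003, -0.009]
force: [-13.8, 16.8, 17.8]
width: 0.0003
gripper_force: 11.0
```

Emit:
carry_out --pt "-0.04 0.02 0.07 0" --pt "-0.15 0.02 0.26 0" --pt "-0.3 0.02 0.6 0" --pt "-0.3 0.4 1.2 0" --pt "-0.3 1.4 1.8 0" --pt "-0.3 2.4 2.2 0" --pt "-0.3 3.4 2.4 0" --pt "-0.3 4.4 2.4 0" --pt "-0.3 5 2.4 0" --pt "-0.3 5 2.4 0"

```text
t: 29.75
eef_pos: [0.5088, 0.4013, 0.2338]
ee_rot: [3.141, 0.0, -0.007]
force: [-0.2, -0.5, 0.3]
width: 0.0004
gripper_force: 0.0
```

```bash
sed -i "/^for row in (212/,\$d" blk.py; sed -i "s/(210,220,230,240)/(215,225,235,243)/" blk.py
cat >> blk.py <<'E'
s=arm.grab_frame('scene')
for n in ['tray_empty','spool_tray_mid','black_block_mid','marker_mid','driver_grip','tape']:
    print(n,[np.round(m['uv'],1) for q in (s,t) for m in arm.mark_of(q,n)[:1]])
a=cv2.resize(t['pixels'][165:285,90:250],(400,300));b=cv2.resize(s['pixels'][140:260,90:250],(400,300))
cv2.imwrite('pics/end.png',np.hstack([a,b])[:,:,::-1])
E
python3 blk.py
```

```text
face [ 0.5115  0.2381 -0.0088] res [ 1.1517  0.5027 -0.699   0.0424 -1.8732 -0.6525  1.4118  0.2983]
freez [ 0.5093  0.2342 -0.0098  0.1205]
cover in face [-0.0008 -0.074 ] [ 0.14   -0.0347  0.0011 -0.193  -0.3647 -0.0518  0.2211  0.2795]
cover world [0.5101 0.1641 0.1056] n [-0.5     0.0044  0.866 ] ydir [0.0088 1.     0.    ] xdir [ 0.866  -0.0077  0.5   ]
tray [ 0.5042 -0.2661  0.1777] [ 0.0116 -0.0512 -0.2671 -0.3359  0.0084  0.2293  0.2421  0.1236]
0.0002535974985312951 [-0.4807  0.1589 -0.1909]
block [366.1, 257.1] 0.84 face coords [-0.0387 -0.4392 -0.041 ] world [ 0.4946 -0.201   0.0512]
cover [210.6, 228.6] 0.93 [-0.0029 -0.0742  0.    ]
215 182 247 -0.006419512546738282 -0.15458820351257335
225 181 246 -0.00515343430343812 -0.1545134081269423
235 181 245 -0.0061722105992424725 -0.15443741389341895
243 180 244 -0.004678986164700444 -0.1539213532203443
tray_empty [array([198.4, 225.7]), array([364.3, 261.8])]
spool_tray_mid [array([135.6, 209.2]), array([419.6, 259.1])]
black_block_mid [array([250.5, 334.2]), array([301.7, 132.8])]
marker_mid [array([287.9, 233.6]), array([283.4, 246.6])]
driver_grip [array([360.9, 259. ])]
tape [array([213.7, 186.9]), array([364.6, 326.3])]
```

View pics/end.png

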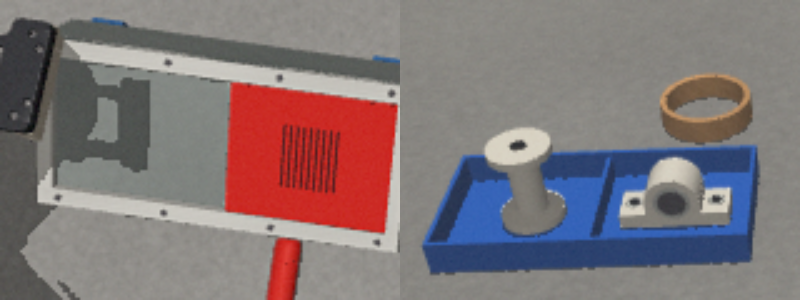

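The cover is shut against the stop: its middle moved from +0.070 to −0.080, a full 150 mm. The block stands upright and the other things are in place.

```bash
python3 -c "
from station import arm
print(arm.job_done())"
```

```text
the job is handed in; nothing more can be done
None
```

The job is handed in at about 30 s of the 64 s allowed. The cover was opened and fully shut again, the white block stands upright in the middle of the tray's empty compartment, and no other part or tool was seen to move; the judge's result was not shown.

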